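Set up the pasta machine and hang up the ravioli stamps

ROBOT

A 6-joint arm with a two-finger parallel gripper is mounted at the origin on the work surface. World frame = base frame: x ahead of the robot, y to its left, z up, the work surface at z = 0. Lengths are in m, angles in rad, forces in N, time in s.
With the tool pointing down it reaches from about 0.275 to 0.875 m from the base axis. Payload 12.5 kg.
Tool frame: the origin (TCP) lies on the centre line of the jaws, within the pads' length; the fingertips stand r.finger_overhang ahead of it and the grasp point (between the pads) lies 3 mm ahead of it (r.finger_overhang is the distance from the TCP to the fingertips, in m); z points along the fingers, y is the direction in which the jaws open and shut (so a half turn about z gives the same grasp; the last joint's range is limited). The gripper opens to 85 mm and grips with 20 to 120 N. Pads are 22 mm wide; open, the fingers measure 114 mm over their backs; the gripper's body (76 mm by 85 mm) begins 54 mm behind the grasp point. The pads swing forward as they close: fully open they stand 13 mm farther back than shut.
Start: joints at [1.261, 0.351, 1.652, -0, 1.139, -0.085], TCP at [0.123, 0.536, 0.253] pointing down, gripper open.
Joint ranges: [-2.75, 2.75], [-0.79, 2.1], [0.01, 2.65], [-1.57, 4.71], [0.07, 3.14], [-2.87, 2.87]. Speed limits (rad/s): [2.22, 2.22, 2.79, 3.14, 3.14, 3.14].

INTERFACE

Orientations are given as a unit quaternion [x, y, z, w].
In Python, from cell import r, optics gives the robot as it stands. The module is installed in compiled form; this text tells all that it offers. Calls block until the motion is done:
- r.move_to(position, orientation): joint-space move of the TCP to a pose.
- r.move_linear(position, rot=None, vel=0.15): straight line of the TCP; rot=None keeps the orientation; vel is the mean speed in m/s.
- r.set_joints(angles): joint-space move.
- r.set_gripper(opening, squeeze=None): opening from 0.0 (shut) to 1.0 (fully open); squeeze is the grip in N (None keeps the last); returns when the fingers have stopped.
- r.sleep(seconds).
- r.inverse_kinematics(position, orientation): joint angles nearest the present ones, or None.
- optics.get_image(name): name is "scene" or "top" or "wrist"; returns a dict with "pixels" (420x560x3 uint8, red, green, blue), "depth" (420x560 float32, m along the optical axis (not along the pixel's ray), 0 where there is no reading), "fx", "fy", "cx", "cy" (pixels), "D" ([k1, k2, p1, p2, k3] as OpenCV has them; the pictures are not rectified), "camera_from_world" (4x4, takes a point from world to camera coordinates); the wrist camera has in their place "mount" (4x4, takes a point from camera to tool coordinates, whose origin is the TCP and whose axes are the flange's). Camera axes: x right, y down, z forward; pixel columns grow to the right and rows downward; lengths in m; the calibration is good to about 2 mm. A picture is of the moment at which its call begins: read the wrist's pose just before it.
A pose or a line that the arm cannot do raises r.PlanningError and nothing moves.
- r.hand_in(): hands the job in, once; it reports no verdict.
Readings, each from a call of its own:
- r.current_t(): time.
- r.current_q(): joint angles.
- r.current_qvel(): joint speeds.
- r.current_effort(): joint torques, N m.
- r.current_tool_pos(): TCP position.
- r.current_ee_rot(): TCP orientation.
- r.current_contact_force(): force on the tool from outside, world axes, zero at the start.
- r.current_torque(): the same for the moment, N m.
- r.current_opening(): opening from 0.0 (shut) to 1.0 (fully open).
Only numpy, scipy, OpenCV 4.12 (cv2) and the standard library are available. Lean on these libraries where they do the work, as an engineer would, in place of code of your own. Each camera call takes 0.05 s, during which the arm holds its last target. There are 200 camera calls.

TASK

Get the pasta corner ready: first slide the cutter cassette, roller end first, into the machine's bay until it is fully home and the brass spring catch has clicked out behind it, and then roll the machine's thickness wheel to its fourth click, where its white line stands straight up. Hang every ravioli stamp by the loop of its handle on the rack, each on a peg of its own, at any point of the job, and leave the other kitchen things where they stand.

Things in the scene. Friction and masses are not known exactly. Their poses are not given: they have to be found in the camera images.
- machine: Aluminium pasta machine fixed on the counter. Its origin, on the counter in the middle of the bay, is where the cassette's origin is when home (play 2.5 mm either way along x). +x points into the machine, away from the bay's mouth, +y to the wheel. Tall housing (y = -110 to 65 mm, 138 mm high) begins at x = 52.5 mm and is the end stop. Black wheel block: x -53 to 33, y 67 to 117, top at z 84 mm.
- bay_mouth (a point): Middle of the bay's mouth (machine x = -136 mm), facing the robot. The bay is a channel along x on the bare counter between rails 20 mm high; 115 mm wide at the mouth, narrowing by machine x = -100 mm to 93 mm (inner faces at y = -46.5 and 46.5 mm). From x = -47 to 52 mm lips (z = 20 to 25 mm, inner edges at |y| = 40.5 mm) cover it: the cassette enters only along +x.
- catch (a joint): Travel of the brass spring catch in the bay's -y rail, in m: 0 = sprung out into the bay; grows (to 0.014 at most) as it is pushed aside towards -y. Pushing the cassette past it takes about 5 to 15 N; it then springs out behind the cassette's trailing end and back to 0. If it stays above 0.003 the cassette is not home.
- catch_face (a point): Tip of the catch's square rear face at rest: machine x = -52.5 mm, standing 8 mm into the bay, z = 4 to 16 mm. Towards the mouth the catch's nose falls away as a ramp, flush with the rail at about machine x = -76 mm. A small brass tab stands up from it outside the rail.
- wheel (a joint): Turn of the thickness wheel in rad: 0 at its stop, grows as the top of the rim is rolled towards the machine's +x (away from the robot). It clicks every 0.349 rad (20 degrees), at 0, 0.349, 0.698 and so on to 2.79; a spring holds it at each. About 1 to 2 N along the rim takes it one click on. Click 4 is 1.396. It starts at the stop (0) or at click 1.
- wheel_top (a point): Top of the rim of the thickness wheel (knurled, black, upright, 60 mm across, 18 mm wide, axle along the machine's y), 106 mm above the counter, 22 mm above its block; fixed at machine x = -10, y = 92 mm. A white line runs across the rim and down both faces: straight up, in line with two white marks on the block, at click 4; pointing level to the machine's -x at the stop.
- cassette: Cutter cassette, loose, 0.4 kg. Origin: centre of its underside; +x is its leading end. Steel base flange 100 (x) x 90 (y) x 14 mm; on it an aluminium body 90 x 62 mm up to z = 42 mm with cutter rollers showing near the leading end, and a black upright grip fin: x = -40 to 4 mm, 14 mm thick (y), z = 42 to 82 mm.
- rack: Peg rack fixed on the counter: a dark wooden bar (along y, 386 mm long, x = 37 to 53 mm, z = 154 to 172 mm) on two posts at y = -185 and +185 mm, with four brass pegs at y = -135, -45, 45 and 135 mm. Origin on the counter below the row of pegs; the pegs point to the rack's -x (towards the robot).
- peg0 (a point): Point on the axis of the first peg (farthest to the rack's -y side), 163 mm above the counter, 32 mm in front of the bar; axes as the rack's. Pegs are 90 mm apart and 9 mm thick, level to x = -31 mm from this point, where the tip bends up, reaching x = -43 mm, its top 14 mm above the axis.
- peg1 (a point): The same point on the second peg.
- peg2 (a point): The same point on the third peg.
- peg3 (a point): The same point on the fourth peg.
- stamp0: Round ravioli stamp, loose, 0.16 kg, 120 mm high, standing on its head; may be absent. Origin: centre of the underside. Head 66 mm across, 24 mm high; wooden stem 22 mm thick; steel loop handle: a frame 46 mm wide (y), 14 mm thick (x), z = 70 to 120 mm, with an opening 30 mm wide, z = 78 to 112 mm, that goes through along x.
- stamp1: Round ravioli stamp, the same as stamp0; may be absent.
- stamp2: Square ravioli stamp: head 60 x 60 x 24 mm, else the same as stamp0; may be absent.
- stamp3: Square ravioli stamp, the same as stamp2; may be absent.
- stamp0_eye (a point): Centre of the loop's opening of stamp0, 95 mm above its underside.
- stamp1_eye (a point): Centre of the loop's opening of stamp1, 95 mm above its underside.
- stamp2_eye (a point): Centre of the loop's opening of stamp2, 95 mm above its underside.
- stamp3_eye (a point): Centre of the loop's opening of stamp3, 95 mm above its underside.
- pepper_mill: Wooden pepper mill, 165 mm high; leave alone.
- flour_jar: White jar, 84 mm across, 130 mm high; leave alone.
- bowl: Blue bowl, 140 mm across; leave alone.
- cassette_grip (a point): Middle of the cassette's grip fin, where to take it: cassette x = -18 mm, z = 66 mm. The fin lies towards the cassette's trailing end, the end that stays at the bay's mouth side.
There are look-alikes about, which are no part of the job. Leave any green, orange or red look-alike of the cassette alone.

How it is judged:
By the outcome, as a careful person would: the job done as asked, in the order asked, and still so for the second after the job is handed in, with the robot touching nothing.
Of stamp0, stamp1, stamp2, stamp3 only 2 to 4 are there at a start; the rules pass over those that are not, and their reading is None.
At some moment in a run one of cassette, stamp0, stamp1, stamp2, stamp3 may be knocked a few centimetres aside while the robot is not near it.
It also fails if it takes over 210 s, if anything falls off the work surface, if the arm or the gripper's body presses on something with over 40 N, if the wrist force passes 120 N, or if a joint passes its speed limit or range.

## Working session

There is one attempt and no reset: what is moved stays moved. The work goes in short steps, each a Python script; the robot and the scene stay as the last script left them, time stands still between calls to the robot, and variables do not carry over. Pictures are saved under pics/ and viewed, about 12 in all and at most 16, crops included, and the job is handed in when it is done.

```bash
mkdir -p pics; ls
python3 - <<'E'
from cell import r, optics
import cv2,numpy as np
for n in("scene","top"):
    im=optics.get_image(n); cv2.imwrite(f"pics/{n}0.png",cv2.cvtColor(im["pixels"],cv2.COLOR_RGB2BGR))
    print(n,im["fx"],im["fy"],im["cx"],im["cy"],im["D"],np.round(im["camera_from_world"],4).tolist(), (im["depth"]>0).mean())
w=optics.get_image("wrist");print(np.round(w["mount"],4).tolist(),r.finger_overhang,r.current_t(),r.current_tool_pos(),r.current_ee_rot())
E
```

```text
pics
scene 433.3034677116242 433.3034677116242 284.18520747128457 203.82522681486424 [-0.11189907  0.          0.          0.          0.        ] [[0.5495, 0.8353, 0.0211, -0.287], [0.5055, -0.3122, -0.8043, -0.1669], [-0.6652, 0.4526, -0.5938, 1.747], [0.0, 0.0, 0.0, 1.0]] 0.9926913265306122
top 513.2535823832071 513.2535823832071 275.186696989397 212.0469503689403 [0.0636088 0.        0.        0.        0.       ] [[-0.002, -1.0, -0.0009, 0.0084], [-0.992, 0.0021, -0.1263, 0.5182], [0.1263, 0.0007, -0.992, 1.8403], [0.0, 0.0, 0.0, 1.0]] 0.9959523809523809
[[-0.0005, -0.9467, -0.3221, 0.0835], [1.0, -0.0005, 0.0001, -0.0003], [-0.0002, -0.3221, 0.9467, -0.1195], [0.0, 0.0, 0.0, 1.0]] 0.022 0.15 [0.12250879 0.53595892 0.25289834] [ 1.12147754e-01  9.93691454e-01 -4.11206239e-04 -8.46288056e-05]
```

View pics/scene0.png

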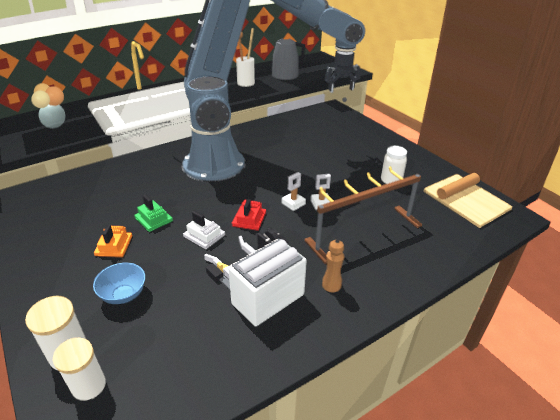

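View pics/top0.png

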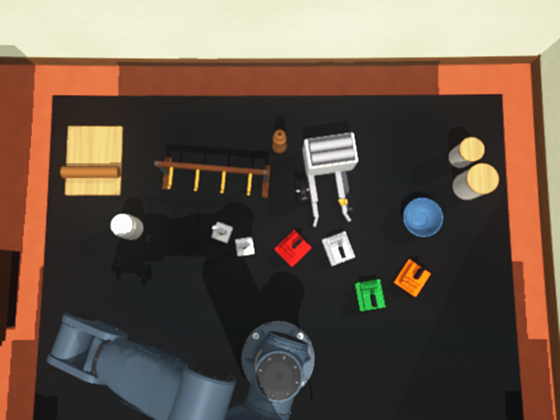

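The scene shows a silver cassette (scene 203,231; top 338,248), two square stamps (top 222,232 and 245,246), the rack (top 165–268,180) and the machine (top 330,160). Next I write helpers and get rough world positions.

```bash
cat > h.py <<'E'
from cell import r, optics
import cv2,numpy as np
from scipy.spatial.transform import Rotation as R
def tool():
    T=np.eye(4);T[:3,:3]=R.from_quat(r.current_ee_rot()).as_matrix();T[:3,3]=r.current_tool_pos();return T
class View:
    def __init__(s,name):
        T=tool();im=optics.get_image(name);s.rgb=im["pixels"];s.depth=im["depth"]
        s.K=np.array([[im["fx"],0,im["cx"]],[0,im["fy"],im["cy"]],[0,0,1]]);s.D=np.array(im["D"])
        s.Tw=T@im["mount"] if name=="wrist" else np.linalg.inv(im["camera_from_world"])
        v,u=np.mgrid[:420,:560].astype(np.float32)
        n=cv2.undistortPoints(np.stack([u.ravel(),v.ravel()],1)[:,None],s.K,s.D)[:,0]
        s.rays=np.c_[n,np.ones(len(n))].reshape(420,560,3)
        s.P=(s.rays*s.depth[...,None])@s.Tw[:3,:3].T+s.Tw[:3,3]
        s.hsv=cv2.cvtColor(s.rgb,cv2.COLOR_RGB2HSV)
    def plane(s,u,v,z):
        n=np.append(cv2.undistortPoints(np.array([[[u,v]]],float),s.K,s.D)[0,0],1)
        d=s.Tw[:3,:3]@n;o=s.Tw[:3,3];return o+d*(z-o[2])/d[2]
    def px(s,P):
        Q=(np.atleast_2d(P)-s.Tw[:3,3])@s.Tw[:3,:3]
        return cv2.projectPoints(Q,np.zeros(3),np.zeros(3),s.K,s.D)[0][:,0]
    def save(s,f,box=None,k=1):
        a=cv2.cvtColor(s.rgb,cv2.COLOR_RGB2BGR)
        if box:a=a[box[1]:box[3],box[0]:box[2]]
        cv2.imwrite("pics/"+f,cv2.resize(a,None,fx=k,fy=k,interpolation=cv2.INTER_CUBIC))
def down(a):
    """tool down; jaws (tool y) along world angle a (mod pi), tool x at a+pi/2 side"""
    c,s=np.cos(a),np.sin(a);y=np.array([c,s,0]);z=np.array([0,0,-1.]);x=np.cross(y,z)
    return R.from_matrix(np.c_[x,y,z]).as_quat()
E
python3 - <<'E'
from h import *
t=View("top");t.save("top1.png",(140,110,400,310),3)
for n,(u,v) in dict(st_a=(222,232),st_b=(245,246),cas=(338,248),red=(293,247),mach=(330,158),pk=(280,140),jar=(126,225)).items():print(n,np.round(t.P[v,u],3))
for n,(u,v,z) in dict(bar0=(160,165,.172),bar1=(268,170,.172),p0=(250,180,.163),p1=(223,180,.163),p2=(196,180,.163),p3=(169,180,.163)).items():print(n,np.round(t.plane(u,v,z),3))
E
```

```text
st_a [0.438 0.191 0.122]
st_b [0.39  0.112 0.116]
cas [ 0.385 -0.216  0.062]
red [ 0.388 -0.055  0.079]
mach [ 0.693 -0.183  0.144]
pk [ 0.759 -0.01   0.138]
jar [0.462 0.518 0.133]
bar0 [0.663 0.399 0.172]
bar1 [0.645 0.031 0.172]
p0 [0.612 0.093 0.163]
p1 [0.612 0.185 0.163]
p2 [0.613 0.277 0.163]
p3 [0.613 0.369 0.163]
```

View pics/top1.png

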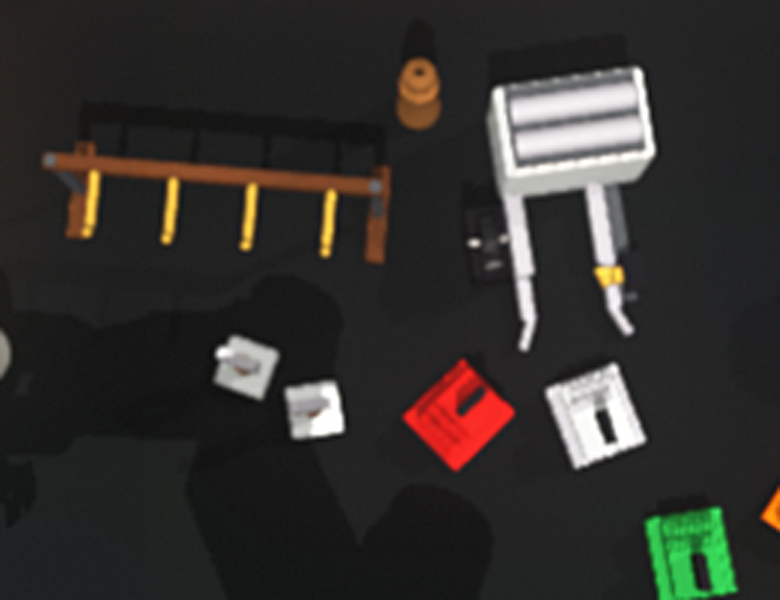

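Close up: the silver cassette at crop (595,415) with its rollers away from the robot, stamps at (240,365) and (314,408), pegs clear, catch brass at (608,273). I'll take wrist views over both areas.

Run:
```python
from h import *
import pickle
q=down(np.pi/2)
r.move_to([0.42,0.19,0.40],q)
a=View("wrist");a.save("w_st.png")
r.move_to([0.42,-0.17,0.40],q)
b=View("wrist");b.save("w_ca.png")
pickle.dump((a,b),open("views.pkl","wb"))
print(a.K,a.D,r.current_t(),r.current_q())
for n,(u,v) in dict(t=(300,200)).items(): print(a.P[v,u],b.P[v,u])
# consistency: counter height
for x in(a,b): print(np.percentile(x.P[...,2],[5,25,50]))
```

```text
[[322.91520001   0.         277.05026622]
 [  0.         322.91520001 213.71070922]
 [  0.           0.           1.        ]] [-0.073842  0.        0.        0.        0.      ] 3.4 [-4.85509342e-01  4.75271748e-02  1.66601308e+00  2.04563638e-04
  1.42808108e+00 -2.05756863e+00]
[0.4536806  0.22008986 0.11858839] [ 0.49001931 -0.1305146  -0.00265254]
[-0.00266094 -0.00154937 -0.0005753 ]
[-0.00266938 -0.00153334 -0.00049631]
```

View pics/w_st.png

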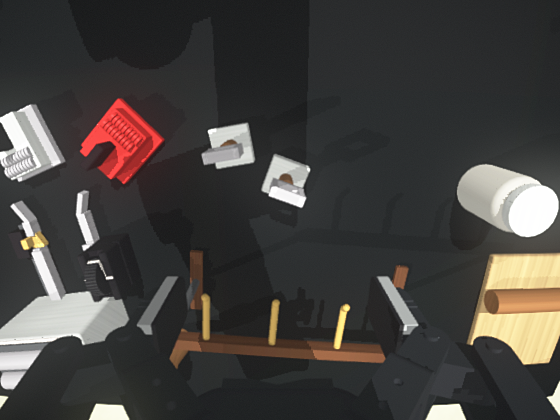

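View pics/w_ca.png

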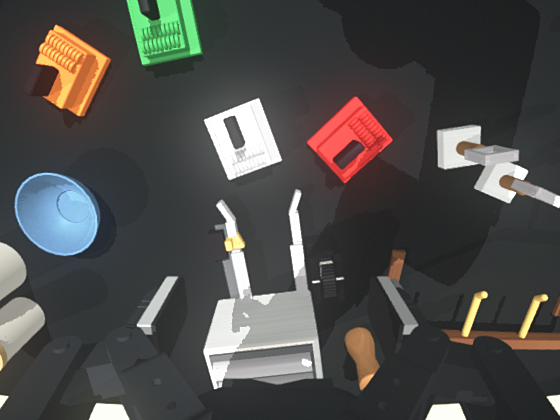

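The first wrist view has both stamps, pegs at (207,318), (275,322), (342,325) and the red look-alike. The second has the cassette at (243,138), catch at (234,241), wheel at (327,280). I'll extract the poses from depth clouds.

```bash
cat >> h.py <<'E'
def pca(P):
    """centre & long-axis yaw of minAreaRect of xy points (mm)"""
    (c,wh,an)=cv2.minAreaRect((P[:,:2]*1000).astype(np.float32));b=cv2.boxPoints((c,wh,an))
    e1,e2=b[1]-b[0],b[2]-b[1];e=e1 if np.hypot(*e1)>np.hypot(*e2) else e2
    return np.array(c)/1000,np.degrees(np.arctan2(e[1],e[0])),sorted(np.round(wh,1))
def near(V,c,rad,z0,z1,m=None):
    k=(np.hypot(V.P[...,0]-c[0],V.P[...,1]-c[1])<rad)&(V.P[...,2]>z0)&(V.P[...,2]<z1)
    return k if m is None else k&m
def trim(P):
    """drop flying pixels: keep points with near neighbours"""
    from scipy.spatial import cKDTree
    d=cKDTree(P).query(P,k=5)[0][:,-1];return P[d<np.median(d)*2]
E
cat > m1.py <<'E'
from h import *
import pickle
a,b=pickle.load(open("views.pkl","rb"))
for nm,V in(("a",a),("b",b)):
    for c in((.445,.2),(.395,.115)):
        P=V.P[near(V,c,.05,.105,.13)]
        if len(P)>10:print(nm,"stamp top",len(P),pca(trim(P)),np.median(P[:,2]))
        P=V.P[near(V,c,.07,.015,.03)]
        if len(P)>10:print("  head",len(P),pca(trim(P)),np.median(P[:,2]))
c=(.385,-.215)
for z0,z1 in((.07,.09),(.037,.047),(.008,.018)):
    P=b.P[near(b,c,.075,z0,z1)];print("cas",z0,len(P),pca(trim(P)),np.median(P[:,2]))
# machine
c=(.68,-.2);P=b.P[near(b,c,.15,.13,.145)];print("housing",len(P),pca(trim(P)))
pts=b.P.reshape(-1,3)
k=(b.P[...,2]>.012)&(b.P[...,2]<.03)&(b.P[...,0]>.45)&(b.P[...,0]<.62)&(b.P[...,1]<-.08)&(b.P[...,1]>-.28)
for s,kk in(("L",k&(b.P[...,1]>-.175)),("R",k&(b.P[...,1]<-.175))):
    P=b.P[kk];print("rail",s,len(P))
    for x in np.arange(.45,.62,.01):
        q=P[abs(P[:,0]-x)<.005]
        if len(q)>3:print("  %.2f"%x,np.round([q[:,1].min(),q[:,1].max(),np.median(q[:,2])],4))
h=b.hsv;br=(h[...,0]>18)&(h[...,0]<32)&(h[...,1]>120)&(h[...,2]>120)
for nm,V in(("a",a),("b",b)):
    h=V.hsv;br=((h[...,0]>18)&(h[...,0]<34)&(h[...,1]>110)&(h[...,2]>100)).astype(np.uint8)
    n,l,st,ce=cv2.connectedComponentsWithStats(br)
    for i in range(1,n):
        if st[i,4]>30:
            P=V.P[l==i];P=P[P[:,2]<.25]
            p=trim(P);print(nm,"brass",np.round(ce[i]),st[i,4],pca(p),np.round(p.min(0),3),np.round(p.max(0),3))
c=(.53,-.08);
P=b.P[near(b,c,.08,.094,.115)];print("wheel",len(P),pca(trim(P)),P[:,2].max(),np.round(P.mean(0),3))
P=b.P[near(b,c,.08,.078,.088)];print("block",len(P),pca(trim(P)))
E
python3 m1.py
```

```text
a stamp top 439 (array([0.44832938, 0.20376509]), np.float32(69.94555), [np.float64(14.6), np.float64(46.0)]) 0.11853937443300033
  head 977 (array([0.44014642, 0.18300694]), np.float32(69.568115), [np.float64(59.8), np.float64(104.1)]) 0.022544330854521344
a stamp top 434 (array([0.39640033, 0.12006044]), np.float32(-80.814705), [np.float64(13.1), np.float64(46.4)]) 0.11863497428962211
  head 1064 (array([0.39602487, 0.12011519]), np.float32(-80.09273), [np.float64(59.5), np.float64(60.5)]) 0.022796232073171274
b stamp top 353 (array([0.4487507 , 0.20210271]), np.float32(69.36674), [np.float64(14.3), np.float64(46.9)]) 0.11856305088440189
  head 1011 (array([0.44187842, 0.18245975]), np.float32(69.962845), [np.float64(59.8), np.float64(104.0)]) 0.022725917478785107
b stamp top 476 (array([0.39664297, 0.11906718]), np.float32(-79.961075), [np.float64(15.5), np.float64(48.1)]) 0.11861980740763817
  head 1110 (array([0.39657147, 0.11925247]), np.float32(-80.82256), [np.float64(61.2), np.float64(61.6)]) 0.02278720447260496
cas 0.07 369 (array([ 0.37209689, -0.22829915]), np.float32(19.4
[... 2732 characters left out ...]
8, -0.25127205]), np.float32(8.573649), [np.float64(14.2), np.float64(19.7)]) [ 0.55  -0.258  0.014] [ 0.571 -0.244  0.032]
b brass [473. 308.] 218 (array([0.59890546, 0.09481792]), np.float32(-4.3639574), [np.float64(9.2), np.float64(76.2)]) [0.561 0.088 0.159] [0.637 0.101 0.174]
b brass [531. 311.] 265 (array([0.66059631, 0.25869498]), np.float32(54.168148), [np.float64(66.2), np.float64(226.7)]) [ 0.569  0.177 -0.003] [0.707 0.37  0.176]
wheel 306 (array([ 0.58984814, -0.09232837]), np.float32(8.468648), [np.float64(18.1), np.float64(42.6)]) 0.10623881098058496 [ 0.587 -0.093  0.101]
block 652 (array([ 0.58069232, -0.09370527]), np.float32(8.113168), [np.float64(50.2), np.float64(62.5)])
```

Everything fits cleanly: the machine is at ≈(0.614,-0.181), yaw 7.7°, the cassette at (0.389,-0.222), yaw 20.6°, and the rack yaw is -4.5°. I'll grasp the cassette after a close re-check, then bring it to the mouth.

```bash
cat >> h.py <<'E'
MO=np.array([.614,-.181]);MY=np.radians(7.7)
def mw(x,y,z):
    c,s=np.cos(MY),np.sin(MY);return [MO[0]+c*x-s*y,MO[1]+s*x+c*y,z]
def mf():
    f=np.array(r.current_contact_force());c,s=np.cos(MY),np.sin(MY);return np.array([c*f[0]+s*f[1],-s*f[0]+c*f[1],f[2]])
E
python3 - <<'E'
from h import *
V=View("wrist");P=trim(V.P[near(V,(.375,-.228),.06,.07,.09)]);c,an,wh=pca(P);print(c,an,wh,len(P))
an=(an+90)%180-90;a=np.radians(an+90)
r.move_to([*c,.16],down(a));V=View("wrist");V.save("pre.png")
P=V.P[near(V,c,.05,.072,.09)]
if len(P)>50:print("close",pca(trim(P)),len(P))
r.set_gripper(.7);r.move_linear([*c,.069]);r.set_gripper(0,50);print("open",r.current_opening(),mf())
p=r.current_tool_pos();r.move_linear([p[0],p[1],p[2]+.002],vel=.03);r.sleep(.3);print("lift",mf(),r.current_tool_pos())
q=down(MY+np.pi/2);x=-.200-.018
r.move_linear(mw(x,0,p[2]+.002),q,vel=.06);print(r.current_tool_pos(),mf(),r.current_t(),r.current_opening())
V=View("wrist");V.save("mouth.png");import pickle;pickle.dump(V,open("mouth.pkl","wb"))
E
```

```text
[ 0.37186389 -0.22835483] 20.036077 [np.float64(14.4), np.float64(43.2)] 350
close (array([ 0.37170383, -0.22862042]), np.float32(20.562183), [np.float64(13.9), np.float64(43.2)]) 1287
open 0.15680682541514587 [-1.39143859  0.72953614  6.5761252 ]
lift [ 0.26614712  0.52372387 -3.03203412] [ 0.37204858 -0.2285202   0.07140721]
[ 0.39775769 -0.21019295  0.07142902] [-1.00712507 -0.09428266 -3.85788537] 7.3333 0.15784166091402457
```

View pics/mouth.png

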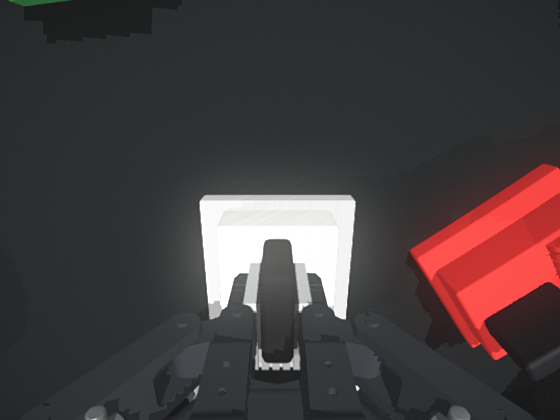

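The cassette is held square between the pads (fin at col 278, flange 200–355) and fully lifted. Inserting with force feedback.

Run:
```python
from h import *
z=r.current_tool_pos()[2]-.001;y=0;b=mf()
for i,x in enumerate(np.arange(-.196,.012,.004)):
    r.move_linear(mw(x-.018,y,z),vel=.04);f=mf()-b
    if abs(f[1])>1.5:y+=np.clip(f[1]*.0001,-.0006,.0006)
    if i%4==0 or abs(f).max()>4:print("%.3f y%.4f"%(x,y),np.round(f,1),np.round(mf()-b,1))
    if (x<-.08 and f[0]<-15) or f[0]<-45:print("stop");break
    if x>-.003 and f[0]<-25:print("end stop");break
print(r.current_tool_pos(),r.current_opening(),r.current_t())
```

```text
-0.196 y0.0000 [0.2 0.3 0.6] [0.2 0.3 0.6]
-0.180 y0.0000 [ 0.   0.  -0.4] [ 0.   0.  -0.4]
-0.164 y0.0000 [-0.2  1.2 -0.4] [-0.2  1.2 -0.4]
-0.148 y0.0000 [ 0.1 -1.3 -0.4] [ 0.1 -1.3 -0.4]
-0.132 y-0.0004 [-0.3 -1.8 -0.2] [-0.3 -1.8 -0.2]
-0.116 y-0.0002 [-1.1  0.7 -2.1] [-1.1  0.7 -2.1]
-0.100 y0.0000 [-0.9  2.3 -1.5] [-0.9  2.3 -1.5]
-0.084 y0.0000 [-0.9  0.4 -1.4] [-0.9  0.4 -1.4]
-0.068 y0.0000 [-1.8 -0.7 -0.7] [-1.8 -0.7 -0.7]
-0.052 y0.0000 [-0.9  0.7 -1.1] [-0.9  0.7 -1.1]
-0.036 y0.0008 [-0.1  1.  -1. ] [-0.1  1.  -1. ]
-0.020 y0.0008 [-1.   0.3 -0.4] [-1.   0.3 -0.4]
-0.004 y0.0010 [ 0.1  0.7 -0.1] [ 0.1  0.7 -0.1]
0.008 y0.0010 [-19.9  -1.2  13.6] [-19.9  -1.2  13.6]
[ 0.60155856 -0.18185968  0.0706583 ] 0.1507157592699857 20.3833
```

Firm stop at x≈+8 mm. Releasing, rising and inspecting the catch and cassette end.

Run:
```python
from h import *
import pickle
r.set_gripper(.6);p=r.current_tool_pos();r.move_linear([p[0],p[1],.2],vel=.15)
r.move_linear(mw(-.12,0,.24),vel=.2);V=View("wrist");V.save("home.png");pickle.dump(V,open("home.pkl","wb"))
fin=pca(trim(V.P[near(V,mw(-.018,0,0),.05,.072,.09)]));P=trim(V.P[near(V,mw(0,0,0),.07,.037,.046)]);print("fin",fin,"body",pca(P))
h=V.hsv;br=((h[...,0]>18)&(h[...,0]<34)&(h[...,1]>110)&(h[...,2]>100)).astype(np.uint8)
P=V.P[br>0];P=P[(np.hypot(*(P[:,:2]-mw(-.06,-.05,0)[:2]).T)<.06)]
c,s=np.cos(MY),np.sin(MY);M=lambda P:(P[:,:2]-MO)@np.array([[c,-s],[s,c]])
q=M(P);print("brass mach",q.min(0),q.max(0),"tab",q[P[:,2]>.022].mean(0))
print("fin mach",M(fin[0][None]),np.degrees(MY))
A=pickle.load(open("views.pkl","rb"))
for V in A:
    h=V.hsv;br=((h[...,0]>18)&(h[...,0]<34)&(h[...,1]>110)&(h[...,2]>100));P=V.P[br];P=P[(np.hypot(*(P[:,:2]-mw(-.06,-.05,0)[:2]).T)<.06)];q=M(P);print("before",q.min(0),q.max(0),"tab",q[P[:,2]>.022].mean(0))
print(r.current_t())
```

```text
fin (array([ 0.59894495, -0.18169579]), np.float32(7.4190545), [np.float64(13.3), np.float64(43.7)]) body (array([ 0.62078058, -0.18041339]), np.float32(8.293396), [np.float64(88.1), np.float64(97.2)])
brass mach [-0.07739546 -0.06962987] [-0.05233775 -0.03866588] tab [-0.06522252 -0.05663381]
fin mach [[-0.01501253  0.00132766]] 7.699999999999999
before [-0.07647765 -0.07720557] [-0.04887354 -0.03764862] tab [-0.06441405 -0.05834735]
before [-0.07772021 -0.06953242] [-0.04343197 -0.03798602] tab [-0.06767291 -0.05853337]
22.6333
```

View pics/home.png

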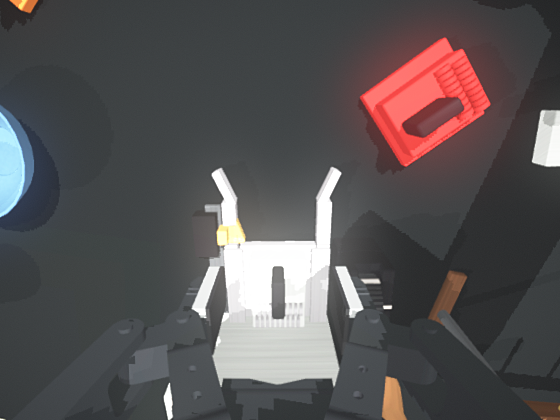

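The catch is out at its rest position, right behind the flange's trailing edge (232,235), and the cassette is home. Next, look at the wheel.

```bash
cat > wl.py <<'E'
from h import *
import sys
def look(f,show=True):
    r.set_gripper(.6);r.move_linear(mw(-.10,.092,.20),vel=.2);V=View("wrist")
    c=V.px(mw(-.01,.092,.09))[0].astype(int);
    if show:V.save(f,(c[0]-70,c[1]-60,c[0]+70,c[1]+45),5)
    w=(V.hsv[...,1]<60)&(V.hsv[...,2]>150);m=near(V,mw(-.01,.092,0),.05,.03,.12)&w
    P=V.P[m];cc,s=np.cos(MY),np.sin(MY);q=np.c_[(P[:,:2]-MO)@np.array([[cc,-s],[s,cc]]),P[:,2]]
    k=(q[:,2]>.087)&(abs(q[:,1]-.092)<.016)&(q[:,1]>.07)
    if k.sum():
        t=q[k]; an=np.degrees(np.arctan2(t[:,0]+.01,t[:,2]-.076));print("line angle from up (deg, + = +x)",np.round(np.median(an),1),k.sum(),np.round(np.hypot(t[:,0]+.01,t[:,2]-.076).mean(),4))
    m=q[~k&(q[:,2]<.087)];print("low white",len(m),np.round(m.mean(0),3) if len(m) else "")
    P=trim(V.P[near(V,mw(-.01,.092,0),.035,.095,.115)]);print("rim",pca(P),P[:,2].max(),(pca(P)[0]-MO)@np.array([[cc,-s],[s,cc]]))
    print("t",r.current_t());return V
if __name__=="__main__":look(sys.argv[1])
E
python3 wl.py wheel0.png
```

```text
low white 232 [-0.024  0.091  0.081]
rim (array([ 0.59259583, -0.09178653]), np.float32(8.233261), [np.float64(16.8), np.float64(44.5)]) 0.1064590420038301 [-0.00925781  0.09127691]
t 23.5583
```

View pics/wheel0.png

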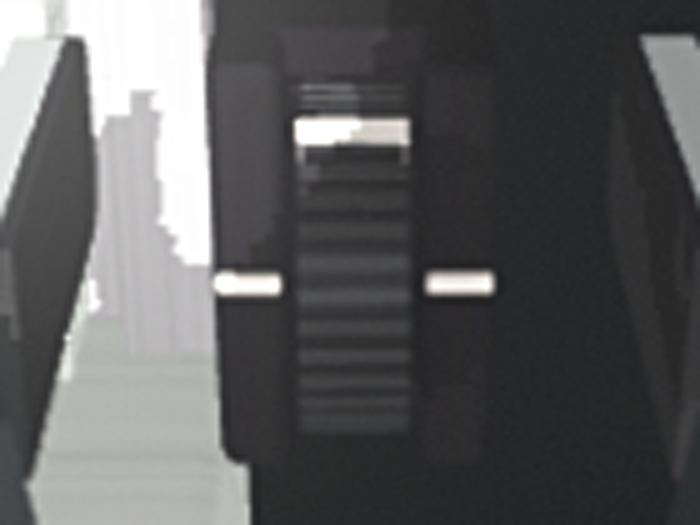

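The white line is on the near side of the rim (crop 352,130), with the two marks at (248,284) and (460,284), so it looks like click 1. Try one click by gripping the rim's faces lightly and moving along the arc.

```bash
cat >> wl.py <<'E'
def line(V):
    cc,s=np.cos(MY),np.sin(MY);w=(V.hsv[...,1]<70)&(V.hsv[...,2]>130)&near(V,mw(-.01,.092,0),.05,.05,.12);P=V.P[w]
    q=np.c_[(P[:,:2]-MO)@np.array([[cc,-s],[s,cc]]),P[:,2]];q=q[abs(q[:,1]-.0915)<.008]
    print("LINE n",len(q),"angle",np.round(np.degrees(np.arctan2(np.median(q[:,0])+.01,np.median(q[:,2])-.076)),1) if len(q) else "")
def stroke(d0,d1):
    g=lambda d:mw(-.0095+.025*np.sin(np.radians(d)),.0915,.110+.025*(np.cos(np.radians(d))-1))
    r.set_gripper(.45);p=g(d0);r.move_linear([p[0],p[1],.15],vel=.2);r.move_linear(p,vel=.06);b=mf()
    r.set_gripper(0,20);print("open",np.round(r.current_opening(),3))
    for d in np.linspace(d0,d1,8)[1:]:r.move_linear(g(d),vel=.03)
    print("F",np.round(mf()-b,1));r.set_gripper(.45);p=r.current_tool_pos();r.move_linear([p[0],p[1],.16],vel=.2)
E
python3 - <<'E'
from wl import *
V=look("x.png",False);line(V);stroke(-11,11);V=look("wheel1.png");line(V)
E
```

```text
low white 232 [-0.024  0.09   0.081]
rim (array([ 0.59101917, -0.09186892]), np.float32(8.179982), [np.float64(17.1), np.float64(42.8)]) 0.10622862599539029 [-0.01083129  0.09140652]
t 24.075
LINE n 109 angle -79.4
open 0.203
F [-9.4  1.8  7.4]
line angle from up (deg, + = +x) -64.9 60 0.0291
low white 188 [-0.019  0.09   0.083]
rim (array([ 0.59293549, -0.09161689]), np.float32(8.132166), [np.float64(17.1), np.float64(44.1)]) 0.10620283021745794 [-0.00889848  0.09139951]
t 29.625
LINE n 117 angle -68.2
```

Run:
```python
from wl import *
for i in range(2):
    stroke(-11,11);V=look("wheel%d.png"%(i+2));line(V)
```

```text
open 0.204
F [-10.7   1.3   7.8]
line angle from up (deg, + = +x) -58.4 143 0.0288
low white 123 [-0.009  0.09   0.079]
rim (array([ 0.59270605, -0.09165131]), np.float32(8.148759), [np.float64(17.1), np.float64(43.9)]) 0.10632927101576725 [-0.00913045  0.09139614]
t 35.175
LINE n 133 angle -58.6
open 0.205
F [-8.2  0.4  7.9]
line angle from up (deg, + = +x) -46.7 153 0.0289
low white 123 [-0.008  0.09   0.079]
rim (array([ 0.59166711, -0.0918214 ]), np.float32(8.058579), [np.float64(17.1), np.float64(46.4)]) 0.10582758697200534 [-0.01018281  0.0913668 ]
t 40.725
LINE n 138 angle -46.6
```

View pics/wheel3.png

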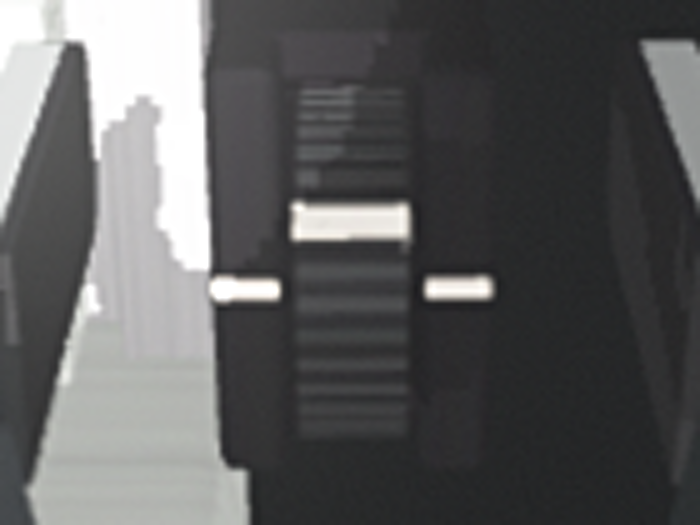

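The line has moved up the rim (crop 352,222) but by about 11° per stroke; check whether it is resting in a click.

Run:
```python
from wl import *
r.sleep(.5);V=look("x",False);line(V)
stroke(-11,11);V=look("x",False);line(V)
r.sleep(.5);V=look("x",False);line(V)
```

```text
line angle from up (deg, + = +x) -46.5 144 0.0288
low white 126 [-0.008  0.09   0.079]
rim (array([ 0.59037482, -0.09187512]), np.float32(8.204674), [np.float64(17.3), np.float64(43.6)]) 0.10637204782348311 [-0.01147066  0.0914867 ]
t 41.7417
LINE n 142 angle -46.3
open 0.201
F [-9.7 -0.   6.6]
line angle from up (deg, + = +x) -37.3 154 0.0288
low white 120 [-0.008  0.09   0.08 ]
rim (array([ 0.59303339, -0.09158736]), np.float32(8.294258), [np.float64(17.1), np.float64(43.8)]) 0.10606454455248604 [-0.0087975   0.09141566]
t 47.2917
LINE n 140 angle -37.4
line angle from up (deg, + = +x) -36.9 152 0.0288
low white 126 [-0.007  0.09   0.079]
rim (array([ 0.59160309, -0.09168279]), np.float32(8.181088), [np.float64(17.3), np.float64(40.7)]) 0.10599818022657159 [-0.01022769  0.09151273]
t 48.3083
LINE n 140 angle -37.0
```

```bash
cat >> wl.py <<'E'
def meas():
    """line angle using the two marks as the centre x"""
    r.set_gripper(.6);r.move_linear(mw(-.10,.092,.20),vel=.2);r.sleep(.2);V=View("wrist")
    cc,s=np.cos(MY),np.sin(MY);w=(V.hsv[...,1]<70)&(V.hsv[...,2]>130)&near(V,mw(-.01,.092,0),.04,.05,.12);P=V.P[w]
    q=np.c_[(P[:,:2]-MO)@np.array([[cc,-s],[s,cc]]),P[:,2]];d=abs(q[:,1]-.0915)
    L=q[d<.008];M=q[(d>.012)&(d<.026)&(q[:,2]<.088)&(q[:,2]>.078)]
    x0=np.median(M[:,0]);a=np.degrees(np.arcsin(np.clip((np.median(L[:,0])-x0)/.03,-1,1)))
    print("angle",np.round(a,1),"x0",np.round(x0,4),len(L),len(M),"zline",np.round(np.median(L[:,2]),4),"t",r.current_t());return a,V
E
python3 - <<'E'
from wl import *
meas();stroke(-14,14);meas()
E
```

```text
angle -37.5 x0 -0.0091 141 135 zline 0.0991 t 49.025
open 0.204
F [-7.9  0.5  4.7]
angle -22.1 x0 -0.0091 144 131 zline 0.103 t 54.775
```

Run:
```python
from wl import *
stroke(-17,17);a,V=meas();V.save("wheel5.png",tuple(int(v) for v in (*(V.px(mw(-.01,.092,.09))[0]-[70,60]),*(V.px(mw(-.01,.092,.09))[0]+[70,45]))),5)
r.sleep(1);meas()
```

```text
open 0.208
F [-8.3  0.8  3.8]
angle -3.1 x0 -0.0092 118 132 zline 0.1051 t 60.5333
angle -3.7 x0 -0.0092 127 135 zline 0.1052 t 62.25
```

View pics/wheel5.png

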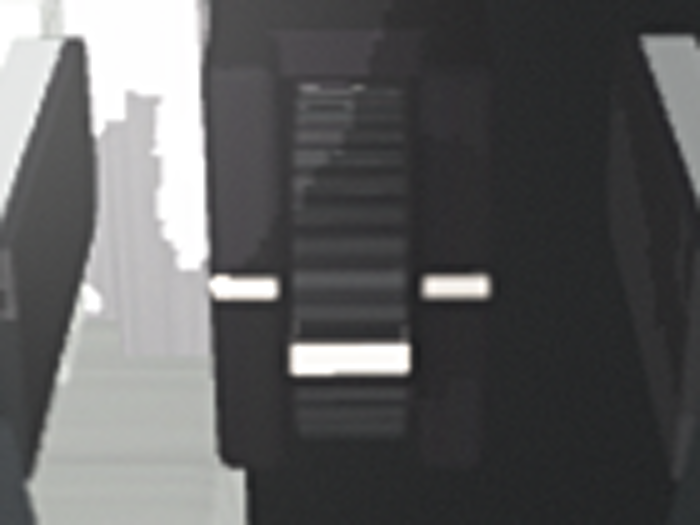

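By eye the line is now past the marks in the picture, which is mostly parallax (the rim is 22 mm higher). I'll check by casting rays at the right heights, also from the top camera.

```bash
cat >> wl.py <<'E'
def mx(P):
    cc,s=np.cos(MY),np.sin(MY);return (np.asarray(P)[:2]-MO)@np.array([[cc,-s],[s,cc]])
def cast(V):
    w=((V.hsv[...,1]<70)&(V.hsv[...,2]>120)).astype(np.uint8);c=V.px(mw(-.01,.092,.095))[0]
    n,l,st,ce=cv2.connectedComponentsWithStats(w);out=[]
    for i in range(1,n):
        if np.hypot(*(ce[i]-c))<45 and 6<st[i,4]<400:
            print(np.round(ce[i],1),st[i,4],"z106",np.round(mx(V.plane(*ce[i],.106)),4),"z84",np.round(mx(V.plane(*ce[i],.084)),4))
E
python3 - <<'E'
from wl import *
cast(View("wrist"))
# straight overhead view
r.move_linear(mw(-.04,.092,.26),vel=.2);cast(View("wrist"))
E
```

```text
[297.9 315.9] 62 z106 [-0.0257  0.1084] z84 [-0.0094  0.1101]
[276.8 330.1] 162 z106 [-0.012   0.0916] z84 [0.0057 0.0916]
[272.  220.5] 18 z106 [-0.0255  0.0877] z84 [-0.0175  0.0874]
[271.5 226.5] 16 z106 [-0.0197  0.0872] z84 [-0.0113  0.0868]
[295.5 228.4] 46 z106 [-0.0178  0.1089] z84 [-0.0092  0.1103]
[275.6 234.9] 139 z106 [-0.0115  0.0909] z84 [-0.0025  0.0908]
```

Run:
```python
from wl import *
stroke(-8,8);meas();cast(View("wrist"))
```

```text
open 0.206
F [-11.    1.1   8.9]
angle 1.8 x0 -0.009 121 131 zline 0.1052 t 68.725
[297.7 316. ] 66 z106 [-0.0257  0.1083] z84 [-0.0095  0.11  ]
[276.5 333.5] 144 z106 [-0.0087  0.0916] z84 [0.0093 0.0915]
```

The line is upright within about 2° (mark x −9.5, line x −8.7 mm). Now the stamps: re-look, grasp and hang A on peg2, B on peg0.

```bash
cat > st.py <<'E'
from h import *
RY=np.radians(-4.5)
PEG={0:(.599,.0955),2:(.6133,.2753)}
def hang(guess,peg):
    p=r.current_tool_pos();r.move_linear([p[0],p[1],.36],vel=.3)
    r.set_gripper(1.0);r.move_to([guess[0]-.03,guess[1],.36],down(np.pi/2));V=View("wrist")
    P=V.P[near(V,guess,.06,.105,.13)];print(len(P))
    c,an,wh=pca(trim(P));print("top",c,an,wh);assert 40<wh[1]<52 and wh[0]<20
    an=an%180;a=np.radians(an);assert abs(an-90)<40
    r.move_to([*c,.20],down(a));r.set_gripper(.8);r.move_linear([*c,.103],vel=.1);r.set_gripper(0,40)
    print("grip",r.current_opening());b=mf();p=r.current_tool_pos();r.move_linear([p[0],p[1],.176],vel=.15);print("dF",mf()-b)
    u=np.array([np.cos(RY),np.sin(RY)]);t=np.array(PEG[peg]);q=down(RY+np.pi/2)
    s=t-.09*u;r.move_linear([*s,.176],q,vel=.15);b=mf()
    for k in np.linspace(-.09,0,7)[1:]:
        r.move_linear([*(t+k*u),.176],vel=.1);f=mf()-b
        if abs(f).max()>6:print("contact",k,f);return False
    for dz in(.004,.008,.012,.016,.018):
        r.move_linear([*t,.176-dz],vel=.05)
    print("lowered",mf()-b);return True
def release():
    r.set_gripper(.75);r.sleep(.3);p=r.current_tool_pos();r.move_linear([p[0],p[1],.30],vel=.15)
    print("t",r.current_t())
E
python3 - <<'E'
from st import *
if hang((.4485,.203),2):
    V=View("scene");V.save("hangA.png",(270,150,450,270),4);release()
E
```

```text
540
top [0.44842609 0.2036722 ] 69.61145 [np.float64(14.6), np.float64(46.2)]
grip 0.5338763476242114
dF [ 1.27290186  0.73961702 -7.81166138]
lowered [-2.41220416 -0.0661325   5.68812294]
t 79.9417
```

View pics/hangA.png

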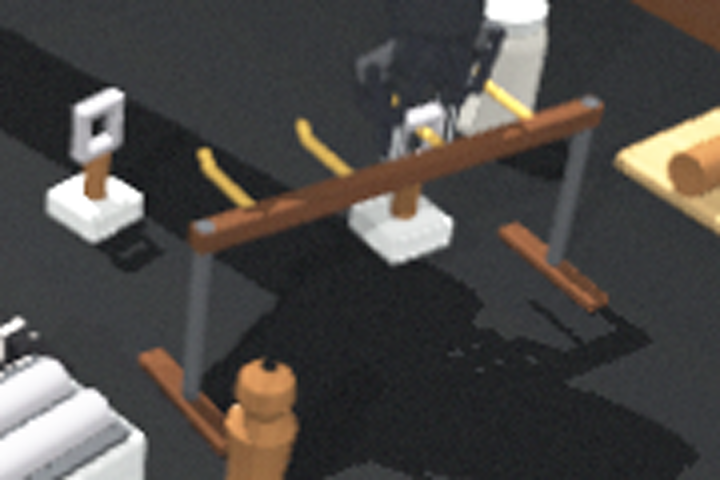

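The peg passes through stamp A's loop (crop 425,130) and the stamp is hanging off the counter. Now B.

Run:
```python
from st import *
if hang((.3965,.1196),0):
    release()
    r.move_linear([.40,.15,.40],vel=.25)
    V=View("scene");V.save("end_scene.png");View("top").save("end_top.png",(140,110,400,310),3)
```

```text
537
top [0.39604987 0.12025591] -80.29958 [np.float64(14.7), np.float64(45.9)]
grip 0.530037741755457
dF [ 2.393192    2.42992213 -7.54328283]
lowered [-2.69605443 -1.14843239  6.10727829]
t 90.575
```

View pics/end_scene.png

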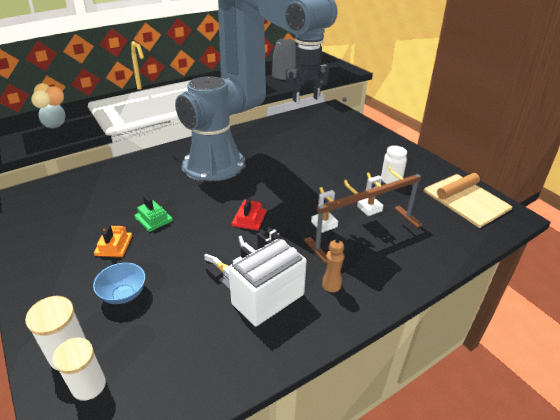

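Both stamps hang and no others are in sight. Last check: the wheel, the catch and the cassette.

Run:
```python
from wl import *
r.set_gripper(.6);r.move_to(mw(-.10,.092,.26),down(MY+np.pi/2))
a,V=meas();cast(V)
r.move_linear(mw(-.12,0,.26),vel=.2);V=View("wrist")
h=V.hsv;br=((h[...,0]>18)&(h[...,0]<34)&(h[...,1]>110)&(h[...,2]>100));P=V.P[br];P=P[(np.hypot(*(P[:,:2]-mw(-.06,-.05,0)[:2]).T)<.06)]
q=np.array([mx(p) for p in P]);print("catch",q.min(0),q.max(0))
f=pca(trim(V.P[near(V,mw(-.018,0,0),.05,.072,.09)]));print("fin mach",mx(f[0]),f[1])
r.move_linear([.42,.19,.40],down(np.pi/2),vel=.25);V=View("wrist");V.save("end_rack.png")
for g in((.599,.0955),(.6133,.2753)):
    P=V.P[near(V,g,.05,.178,.2)];print("loop",len(P),pca(trim(P)) if len(P)>8 else "",np.median(P[:,2]))
```

```text
angle 2.8 x0 -0.0093 113 132 zline 0.1052 t 94.1167
[298.3 314. ] 66 z106 [-0.0256  0.1084] z84 [-0.0095  0.1101]
[277.3 331.5] 142 z106 [-0.0085  0.0918] z84 [0.0094 0.0918]
catch [-0.07729354 -0.0696424 ] [-0.04282074 -0.03823021]
fin mach [-0.0149085   0.00065577] 7.870539
loop 0  nan
loop 0  nan
  return _methods._mean(a, axis=axis, dtype=dtype,
  ret = ret.dtype.type(ret / rcount)
```

View pics/end_rack.png

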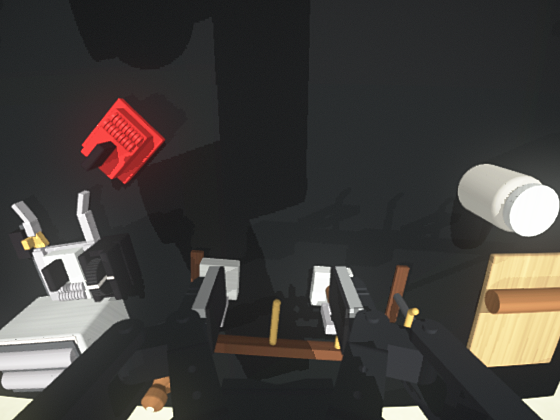

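Run:
```python
from h import *
r.move_linear([.40,.0,.42],vel=.25)
for n in("scene","wrist"):
    V=View(n)
    for g in((.599,.0955),(.6133,.2753)):
        P=V.P[near(V,g,.045,.03,.2,(V.hsv[...,1]<50)&(V.hsv[...,2]>110))];print(n,len(P),np.round(np.percentile(P[:,2],[2,50,98]),3) if len(P)>5 else "")
r.hand_in();print(r.current_t())
```

```text
scene 366 [0.058 0.079 0.176]
scene 391 [0.056 0.078 0.175]
wrist 743 [0.057 0.078 0.174]
wrist 1988 [0.058 0.079 0.175]
the job is handed in; nothing more can be done
the job is handed in; nothing more can be done
```

I handed the job in with the cassette home, the wheel rolled to its fourth click and both stamps hung. The wheel is the part I'm least sure of.

- **Cassette:** I slid it in roller end first, against the housing stop (about 20 N). In the last look the brass catch was back at its rest position behind the trailing end. I saw no force peak as it passed the catch, because I only sampled the force between steps.
- **Wheel:** I rolled it after the cassette was in. The last looks put the white line about 2 to 3° past upright by the two marks, which is within the measuring error. I never saw it snap into a click: after several earlier strokes it rested between clicks.
- **Stamps:** Only two were there, both square. They hang on peg2 and peg0. Their heads are clear of the counter by about 56 mm and the loop tops are at about 175 mm, as expected on the pegs. One earlier loop check found nothing, because its height range was wrong and the gripper blocked the view; the repeat from two cameras agreed.
- **Other things:** The last pictures showed the look-alikes, mill, jar and bowl still in place, and I saw nothing knocked aside. The last clock reading was 94 s, with only short checks and moves after it before hand-in.

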